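# Close up the bur rail

### The arm

A 6-joint arm with a two-finger parallel gripper is mounted at the origin on the work surface. World frame = base frame: x ahead of the robot, y to its left, z up, the work surface at z = 0. Lengths are in m, angles in rad, forces in N, time in s.
With the tool pointing down it reaches from about 0.35 to 0.775 m from the base axis. Payload 5.5 kg.
Tool frame: the origin (TCP) lies midway between the tips of the shut fingers; the grasp point (between the pads) lies 19 mm behind it; z points along the fingers, y is the line along which they close (so a half turn about z gives the same grasp; the last joint's range is limited). The gripper opens to 85 mm and grips with 20 to 120 N. Pads are 22 mm wide; open, the fingers measure 114 mm over their backs; the gripper's body (76 mm by 85 mm) begins 54 mm behind the grasp point. The pads swing forward as they close: fully open they stand 13 mm farther back than shut.
Start: joints at [-0.14, 0.313, 0.046, 1.304, 0, 1.431], TCP at [0.575, -0, 0.231] pointing down, gripper open.
Joint ranges: [-2.76, 2.76], [-0.86, 1.69], [-1.03, 1.26], [-2.2, 2.34], [-1.47, 1.5], [-3.14, 3.14]. Speed limits (rad/s): [2.57, 2.57, 3.14, 3.14, 3.14, 3.14].

### API

Orientations are given as a unit quaternion [w, x, y, z].
In Python, from plant import read_state, get_image, get_calibration, hand_in gives the robot as it stands. The module is installed in compiled form; this text tells all that it offers.
- The arm moves only by the tool servo_tool, never from a script. Its argument "increments" is a list of rows, each a list of 7 numbers: the opening, from 0 (shut) to 1 (fully open), then the shift along the tool's x, y, z in cm, then the turn, a rotation vector about the tool's x, y, z in degrees. A call has 1 to 5 rows; each row shifts and turns the commanded pose from where the row before left it, along the tool's axes as they then stand; what a row does not reach is not made up. A row lasts 1/10 s, in which the tool goes at most 50 mm and 8.59 degrees, less where a joint would pass 70% of its speed; a pose out of reach is approached as far as the arm can. A call is refused whole if a number of a shift passes 5 or a number of a turn 8.59, either way. A call with a gripper value outside its range is refused whole. The fingers move at their own pace and stop on an object; "squeeze" is the grip in N (left out, the last holds). Time passes only in rows, so rows that do not move let the fingers close. It gives the time, the measured TCP pose, the force, the opening and the grip force at its end, in the units of the state.
- read_state(): the state, without advancing time (a new reading comes with each control period).
- get_image(name): name is "scene" or "side" or "wrist"; returns the picture (384x512x3 uint8, red, green, blue); there is no depth.
- get_calibration(name): a dict with "fx", "fy", "cx", "cy" (pixels), "extrinsics" (4x4, takes a point from camera to world coordinates); the wrist camera has in their place "T_tool_cam" (4x4, takes a point from camera to tool coordinates, whose origin is the TCP and whose axes are the flange's). Camera axes: x right, y down, z forward; pixel columns grow to the right and rows downward; lengths in m; the calibration is good to about 2 mm. A picture is of the moment at which its call begins: read the wrist's pose just before it. get_calibration takes no time and is no camera call.
- hand_in(): hands the job in; it is judged then, once.
The state is a dict: "clock": time; "joints": joint angles; "joint_vel": joint speeds; "joint_efforts": joint torques, N m; "position": TCP position; "tool_rot": TCP orientation; "force": force on the tool from outside, world axes, zero at the start; "torque": the same for the moment, N m; "opening": finger opening in m; "grasp_force": force on a finger pad.
Only numpy, scipy, OpenCV 4.12 (cv2) and the standard library are available. Lean on these libraries where they do the work, as an engineer would, in place of code of your own. Each camera call takes 0.05 s, during which the arm holds its last target. There are 200 camera calls.

### The job

On the dental bench four white bur blocks stand touching in a row, part-way along their dark grey rail. Push the row from behind as one train along the channel until it is fully home against the end stop, then swing the steel keeper by its thumb knob square across the channel behind the last block. Only push, with the fingertips or the outside of the fingers: do not grip, lift or tip any block or press hard on it, keep the row together, and leave everything else on the bench where it is.

Things in the scene. Friction and masses are not known exactly. Their poses are not given: they have to be found in the camera images.
- rail: Fixed dark grey aluminium channel, 320 mm long. Origin: on the table under mid-channel; +y along it to the end stop (-y end open), x across, z up. Heights above the table: floor 8, lips 18, stop 40 mm. 47 mm wide inside, lips 4 mm thick. A flange 8 mm high on the +x side (to x = +52 mm) carries the keeper's pivot pillar.
- stop_face (a point): Centre of the end stop's inner face (rail frame: x 0, y +145 mm, z 24 mm). With the row home, the block nearest the stop touches this face, and the rear face of the last block is 128 mm from it (rail y = +17 mm).
- block_diamonds: White plastic bur block, 44 mm across x 32 mm along the rail x 32 mm tall, 60 to 130 g, loose on the channel floor; in its top stand eight slim diamond burs, up to 15 mm above it. Origin: centre of its underside; y along the rail, x across, z up. The four blocks start touching in one row, in any order, 45 to 110 mm short of home.
- block_cups: White plastic bur block, 44 mm across x 32 mm along the rail x 32 mm tall, 60 to 130 g, loose on the channel floor; in its top stand six grey rubber polishing cups, up to 15 mm above it. Origin: centre of its underside; y along the rail, x across, z up. The four blocks start touching in one row, in any order, 45 to 110 mm short of home.
- block_discs: White plastic bur block, 44 mm across x 32 mm along the rail x 32 mm tall, 60 to 130 g, loose on the channel floor; in its top stand three small flat polishing discs on mandrels, up to 15 mm above it. Origin: centre of its underside; y along the rail, x across, z up. The four blocks start touching in one row, in any order, 45 to 110 mm short of home.
- block_flames: White plastic bur block, 44 mm across x 32 mm along the rail x 32 mm tall, 60 to 130 g, loose on the channel floor; in its top stand four pale flame points round one thick steel bur, up to 15 mm above it. Origin: centre of its underside; y along the rail, x across, z up. The four blocks start touching in one row, in any order, 45 to 110 mm short of home.
- keeper (a joint): Keeper angle, rad: 0 = shut, square across the channel, at its limit; grows as it opens, counter-clockwise from above; starts 1.6 to 2.2. Steel arm 12 mm wide, 18.5 to 22.5 mm above the table, 70 mm long; at q it points from the pivot along (-cos q, -sin q) in rail x, y. Turns level with slight friction (1 N at the knob), stays where left. A block in its way stops it.
- keeper_pivot (a point): The keeper's vertical pivot axis on the rail's flange (rail frame: x +40 mm, y +6 mm, z 20.5 mm). Shut, the keeper's arm clears the rear face of a row that is home by 5 mm, its knob by 4 mm.
- keeper_knob (a point): Middle of the keeper's thumb knob, a black upright cylinder 14 mm in diameter and 16 mm tall (22.5 to 38.5 mm above the table), 62 mm from the pivot; moves with the keeper.
- jaw_model: Bystander: plaster jaw model with teeth, 50 x 64 x 27 mm. Origin: underside, near the middle.
- syringe: Bystander: black composite syringe lying down, 121 mm long, 28 mm wide at the finger flange, 18 mm tall. Origin: underside, near the middle; its x axis along it.
- bond_bottle: Bystander: small white bottle, 22 mm in diameter, 46 mm tall. Origin: centre of its underside.
- dappen_dish: Bystander: small open glass dish, 38 mm in diameter, 22 mm tall. Origin: centre of its underside.
- plugger: Bystander: double-ended steel hand instrument lying down, 150 mm long, 9 mm thick. Origin: underside at mid-length; its x axis along it.
- duster_can: Bystander: upright air-duster can, 66 mm in diameter, 188 mm tall. Origin: centre of its underside.
- paste_jar: Bystander: low white jar with black lid, 42 mm in diameter, 32 mm tall. Origin: centre of its underside.
Not all that is in view belongs to the job. What is shaped like the block_cups but purple is not meant.

How it is judged:
By the outcome, as a careful person would: the job done as asked, in the order asked, and still so for the second after the job is handed in, with the robot touching nothing.
It also fails if it takes over 48 s, if anything falls off the work surface, if the arm or the gripper's body presses on something with over 40 N, if the wrist force passes 120 N, or if a joint passes its speed limit or range.

## Working session

There is one attempt and no reset: what is moved stays moved. The work goes in short steps, Python scripts to look and compute and a tool call to move; the robot and the scene stay as the last step left them, time stands still between calls to the robot, and variables do not carry over. Pictures are saved under pics/ and viewed, at most 10 in all, crops included, and the job is handed in when it is done.

Besides the shell and the picture viewer there is one more tool, called as name(argument=value, ...) on one line, values as JSON. servo_tool: Moves the arm, as the interface text tells. Its arguments: {"type":"object","properties":{"increments":{"type":"array","items":{"type":"array","items":{"type":"number"}}},"squeeze":{"type":"number"}},"required":["increments"]}

```bash
mkdir -p pics
python3 - <<'E'
from plant import *
import cv2
for n in("scene","side"):
    cv2.imwrite(f"pics/{n}0.png",cv2.resize(get_image(n)[:,:,::-1],(800,600),interpolation=cv2.INTER_CUBIC))
    print(n,get_calibration(n))
s=read_state();print(s)
print(get_calibration("wrist"))
E
```

```text
scene {'fx': 427.70819910519054, 'fy': 427.70819910519054, 'cx': 248.54813583265576, 'cy': 186.4220350937299, 'extrinsics': array([[-0.10487106,  0.68199471, -0.7237992 ,  1.32625518],
       [ 0.99422139,  0.08868174, -0.0604927 , -0.02674602],
       [ 0.02293207, -0.72596058, -0.68735388,  0.76649468],
       [ 0.        ,  0.        ,  0.        ,  1.        ]])}
side {'fx': 359.2416096065238, 'fy': 359.2416096065238, 'cx': 251.42094391498856, 'cy': 197.0926064529476, 'extrinsics': array([[-0.93922516, -0.20521829,  0.27521183,  0.34029879],
       [-0.34290061,  0.5995353 , -0.72317121,  0.50950679],
       [-0.01659125, -0.7735909 , -0.63346812,  0.57621448],
       [ 0.        ,  0.        ,  0.        ,  1.        ]])}
{'clock': 0.1, 'joints': array([-1.39593899e-01,  3.13947517e-01,  4.50526293e-02,  1.30361926e+00,
       -8.04912505e-06,  1.43121003e+00]), 'joint_vel': array([ 0.00085192, -0.00122727,  0.00253965, -0.0019787 , -0.00078682,
       -0.00159653]), 'joint_efforts': array([ 3.58776997e-03, -4.81727242e+01,  2.99244744e+01,  1.27543980e-02,
       -1.12281841e-04,  1.60051752e-05]), 'position': array([5.74516530e-01, 5.93708831e-05, 2.30469080e-01]), 'tool_rot': array([-6.83515904e-04,  7.07109205e-01,  7.07103836e-01, -5.20144450e-04]), 'force': array([0.342982  , 0.0795357 , 0.13540422]), 'torque': array([-0.0202217 ,  0.02641311,  0.02120222]), 'grasp_force': 0.0, 'opening': 0.08513006168397863}
{'fx': 281.65522561258877, 'fy': 281.65522561258877, 'cx': 255.2821082411101, 'cy': 190.67611360015692, 'T_tool_cam': array([[ 2.31787773e-04, -9.46598777e-01, -3.22413868e-01,
         8.35229983e-02],
       [ 9.99999950e-01,  1.49965456e-04,  2.78619046e-04,
         2.52236686e-04],
       [-2.15389505e-04, -3.22413917e-01,  9.46598764e-01,
        -1.42563117e-01],
       [ 0.00000000e+00,  0.00000000e+00,  0.00000000e+00,
         1.00000000e+00]])}
```

View pics/scene0.png

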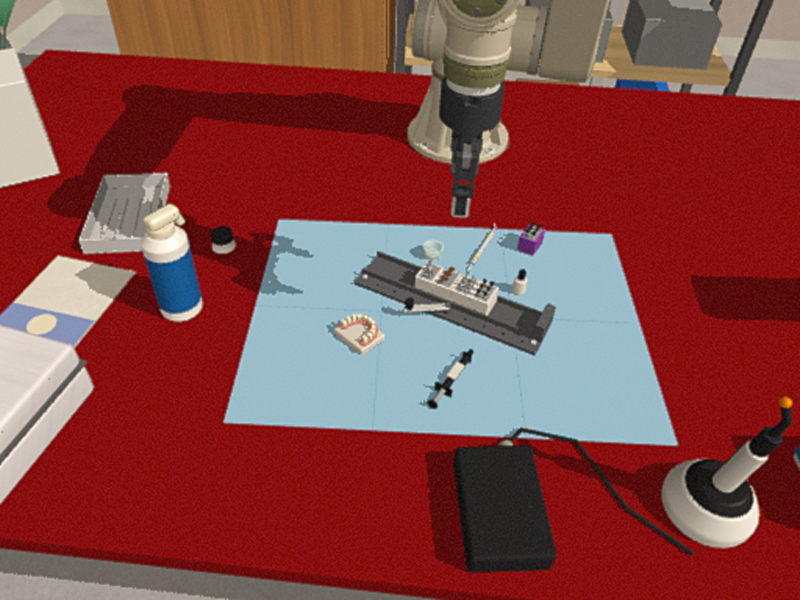

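View pics/side0.png

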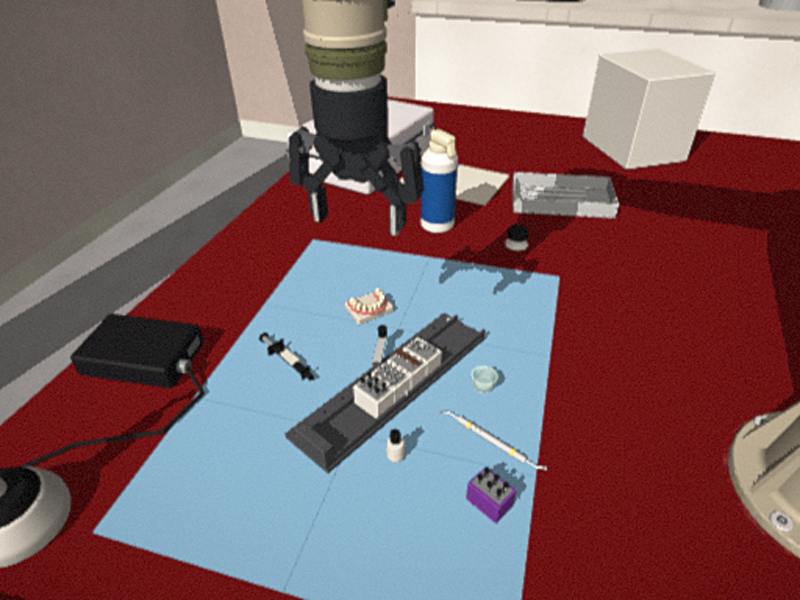

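The scene view shows the rail running from its open end at about (365,270) to the stop at (550,325). The blocks are at (415-497, 265-310) and the keeper knob at (408,304). The four white blocks in the rail are the ones meant. The purple block at (531,238) is the lookalike and is not meant. I'll confirm this in an enlarged crop.

Run:
```python
from plant import *
import cv2,numpy as np
a=get_image("scene")[:,:,::-1][150:230,220:360]; b=get_image("side")[:,:,::-1][195:305,180:320]
a=cv2.resize(a,None,fx=5.7,fy=5.7,interpolation=cv2.INTER_CUBIC)
b=cv2.resize(b,None,fx=5.4,fy=5.4,interpolation=cv2.INTER_CUBIC)
cv2.imwrite("pics/sc1.png",a);cv2.imwrite("pics/si1.png",b);print(a.shape,b.shape)
```

```text
(456, 798, 3) (594, 756, 3)
```

View pics/sc1.png

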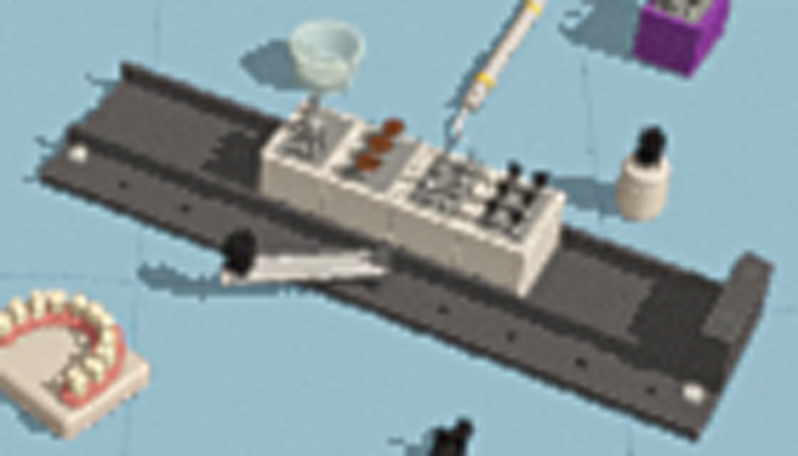

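View pics/si1.png

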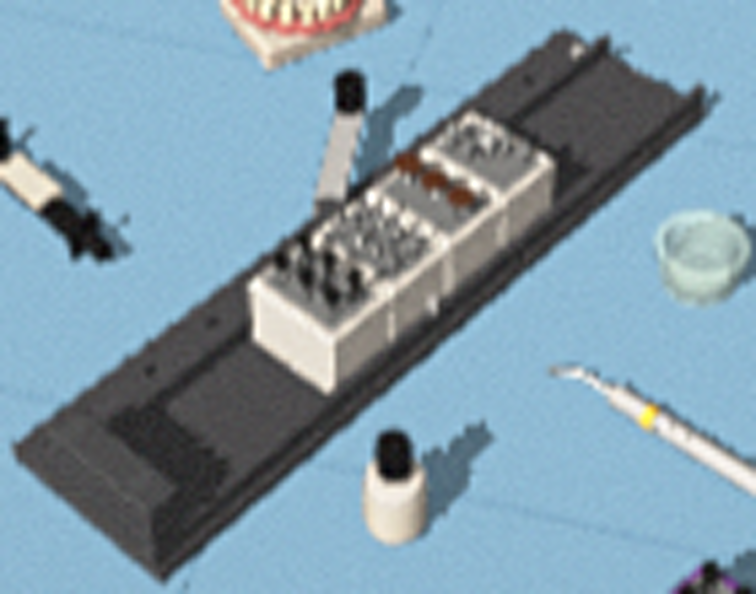

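The crops show four white blocks in the rail: steel burs, brown discs, diamonds, and grey/black cups nearest the stop. The keeper is open. The knob is at (237,250) in the scene crop and (349,92) in the side crop. The purple lookalike stands apart off the rail.

```bash
cat > h.py <<'E'
from plant import *
import numpy as np, cv2
from scipy.optimize import least_squares
from scipy.spatial.transform import Rotation as R
def proj(c,P):
    T=np.linalg.inv(c["extrinsics"]); q=P@T[:3,:3].T+T[:3,3]
    return np.c_[c["fx"]*q[:,0]/q[:,2]+c["cx"],c["fy"]*q[:,1]/q[:,2]+c["cy"]]
E
python3 - <<'E'
from h import *
S=get_calibration("scene");D=get_calibration("side")
F='f';B='b';K='k'
sc=[(40,180,52,-160,4),(697,438,52,160,0),(122,65,-27.5,-160,18),(72,130,25.5,-160,18),(752,252,-27.5,145,40),(772,264,-27.5,160,40),(562,195,-22,F,40),(532,238,22,F,40),(262,152,22,B,40),(310,100,-22,B,40),(237,250,K,K,30.5)]
si=[(15,450,52,160,4),(163,580,-27.5,160,0),(705,92,-27.5,-160,18),(605,42,25.5,-160,18),(565,30,52,-160,8),(252,287,22,F,40),(333,340,-22,F,40),(553,157,-22,B,40),(470,112,22,B,40),(349,92,K,K,30.5)]
def res(p,full=False):
    x,y,th,yf,q=p[:5]
    out=[]
    for c,L,k,o in((S,sc,5.7,(220,150)),(D,si,5.4,(180,195))):
        P=[];U=[]
        for u,v,a,b,z in L:
            if a==K:a,b=40-62*np.cos(q),6-62*np.sin(q)
            if b==F:b=yf
            if b==B:b=yf-128
            P.append((a,b,z));U.append(((u+.5)/k-.5+o[0],(v+.5)/k-.5+o[1]))
        P=np.array(P)/1000; P=P@R.from_euler('z',th).as_matrix().T+[x,y,0]
        out.append(proj(c,P)-np.array(U))
    o=np.vstack(out); return o if full else o.ravel()
r=least_squares(res,[.6,0.05,-.3,80,1.9],loss='soft_l1',x_scale=[.01,.01,.1,10,.1])
print(r.x,np.round(res(r.x,True),1).tolist())
x,y,th,yf,q=r.x
M=R.from_euler('z',th).as_matrix()
for n,p in dict(row_rear=(0,yf-128,0),open=(0,-160,0),stop=(0,145,0),knob=(40-62*np.cos(q),6-62*np.sin(q),0),pivot=(40,6,0),home=(0,17,0)).items():print(n,M@np.array(p)/1000+[x,y,0])
for n,c,L in(("scene",S,(430,250)),("scene",S,(360,333)),("scene",S,(520,284)),("scene",S,(450,378))):
    d=c["extrinsics"][:3,:3]@[(L[0]*.64-c["cx"])/c["fx"],(L[1]*.64-c["cy"])/c["fy"],1];t=c["extrinsics"][:3,3];w=t-d*(t[2]-.02)/d[2];print(L,w,M.T@(w-[x,y,0])*1000)
E
```

```text
[ 5.22385051e-01  1.31241673e-02 -3.93718367e-01  6.55629896e+01
  2.16214882e+00] [[-0.5, -0.5], [-0.2, 1.0], [0.0, -1.2], [-1.0, -1.5], [-1.9, -0.8], [0.5, -0.8], [0.4, -0.5], [-1.1, 2.6], [-0.5, 0.1], [-1.2, -0.6], [0.2, 0.5], [-0.8, 1.2], [-0.9, 1.5], [0.0, -0.6], [0.4, -1.1], [-0.9, -0.3], [-0.9, -0.1], [-0.2, 1.2], [0.4, 1.1], [0.2, 0.3], [0.3, 0.5]]
row_rear [ 0.49843266 -0.04453572  0.        ]
open [ 0.46100506 -0.13463407  0.        ]
stop [0.57801067 0.14703007 0.        ]
knob [ 0.57380006 -0.057473    0.        ]
pivot [0.56162636 0.0033201  0.        ]
home [0.52890667 0.02882348 0.        ]
(430, 250) [ 0.42676895 -0.0314247   0.02      ] [-71.21035861 -77.82110726  20.        ]
(360, 333) [ 0.63762014 -0.12559088  0.02      ] [159.63288352 -83.89476528  20.        ]
(520, 284) [0.49463132 0.12189161 0.02      ] [-67.35616795  89.79851304  20.        ]
(450, 378) [0.70853538 0.01416986 0.02      ] [171.50662491  72.37759738  20.        ]
```

servo_tool(increments=[[0, -1.4, -1.7, 1.5, 0, 0, 0], [0, -1.4, -1.7, 1.5, 0, 0, 0], [0, -1.4, -1.7, 1.5, 0, 0, 0], [0, -1.4, -1.7, 1.5, 0, 0, 0], [0, -1.4, -1.8, 1.5, 0, 0, 0]])

```text
clock: 0.7
position: [0.4883, -0.0704, 0.1556]
tool_rot: [0.0, 0.707, 0.707, -0.0]
force: [-0.3, 0.2, -0.5]
opening: 0.0123
grasp_force: 0.0
```

servo_tool(increments=[[0, 0, 0, 1, 0, 0, 7.5], [0, 0, 0, 1, 0, 0, 7.5], [0, 0, 0, 1, 0, 0, 7.5], [0, 0, 0, 0, 0, 0, 0], [0, 0, 0, 0, 0, 0, 0]])

```text
clock: 1.2
position: [0.4889, -0.0699, 0.1263]
tool_rot: [-0.0, 0.831, 0.557, -0.0]
force: [-0.2, -0.4, 0.9]
opening: -0.0
grasp_force: 0.0
```

```bash
cat >> h.py <<'E'
O=np.array([.5224,.0131,0]);M=R.from_euler('z',-.3937).as_matrix()
def rel():
    s=read_state(); q=s["tool_rot"]; Rt=R.from_quat([q[1],q[2],q[3],q[0]]).as_matrix()
    print("t",round(s["clock"],2),"rail TCP mm",np.round(M.T@(s["position"]-O)*1000,1),"tool x in rail",np.round(M.T@Rt[:,0],3),"F rail",np.round(M.T@s["force"],1),"z",np.round(Rt[:,2],3),"op",s["opening"])
    return s,Rt
def wproj(P):  # rail mm -> wrist pixels
    s,Rt=rel(); T=np.eye(4);T[:3,:3]=Rt;T[:3,3]=s["position"]
    c=dict(get_calibration("wrist"));c["extrinsics"]=T@c["T_tool_cam"]
    return proj(c,(M@(np.array(P,float)/1000).T).T+O)
E
python3 - <<'E'
from h import *
P=[(x,y,40) for x in(-22,22) for y in(-62.4,-30.4,1.6)]+[(25.5,y,18) for y in (-80,-40,0)]+[(-25.5,y,18) for y in (-80,-40,0)]+[(74.5,-45.5,38.5),(40,6,22)]
uv=wproj(P);im=get_image("wrist")[:,:,::-1].copy()
for u in uv: cv2.circle(im,(int(u[0]),int(u[1])),2,(0,0,255),-1)
cv2.imwrite("pics/w2.png",cv2.resize(im,(800,600)));print((uv*800/512).round().tolist())
E
```

```text
t 1.2 rail TCP mm [  0.9 -89.6 126.3] tool x in rail [-0.004  1.    -0.   ] F rail [ 0.  -0.5  0.9] z [-0.  0. -1.] op -4.105908740277243e-05
[[356.0, 260.0], [354.0, 198.0], [352.0, 131.0], [438.0, 260.0], [441.0, 199.0], [443.0, 132.0], [440.0, 280.0], [443.0, 212.0], [445.0, 137.0], [354.0, 280.0], [352.0, 212.0], [350.0, 136.0], [539.0, 228.0], [474.0, 124.0]]
```

View pics/w2.png

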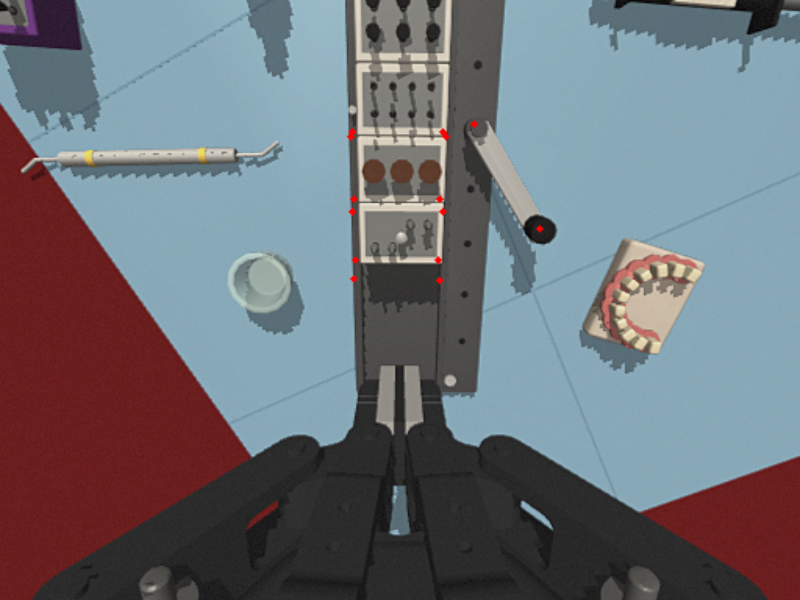

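The wrist view confirms the estimate to about 2 mm: the row's rear edge is at (360-440, 264) and the keeper knob at (540,229). The true rail sits about 1.7 mm towards +x and 1.5 mm towards -y. Descending behind the row.

servo_tool(increments=[[0, 0, 0.1, 3, 0, 0, 0], [0, 0, 0, 3, 0, 0, 0], [0, 0, 0, 2.5, 0, 0, 0], [0, 0, 0, 1.5, 0, 0, 0], [0, 0, 0, 1, 0, 0, 0]])

```text
clock: 1.75
position: [0.4898, -0.0703, 0.0156]
tool_rot: [-0.0, 0.831, 0.556, -0.0]
force: [-0.0, -0.6, 1.0]
opening: -0.0
grasp_force: 0.0
```

servo_tool(increments=[[0, 0.4, 0, 0, 0, 0, 0], [0, 0.3, 0, 0, 0, 0, 0], [0, 0.2, 0, 0, 0, 0, 0], [0, 0.2, 0, 0, 0, 0, 0], [0, 0.2, 0, 0, 0, 0, 0]])

```text
clock: 2.25
position: [0.4956, -0.0583, 0.017]
tool_rot: [0.001, 0.831, 0.556, 0.0]
force: [0.3, 0.3, -0.1]
opening: 0.0001
grasp_force: 0.0
```

```bash
sed -i "s/^O=.*13,0\]);/O=np.array([.5234,.0111,0]);/" h.py; python3 -c "
from h import *
rel()"
```

```text
t 2.25 rail TCP mm [  2.6 -76.2  17. ] tool x in rail [-0.001  1.     0.   ] F rail [ 0.1  0.4 -0.1] z [ 0.001 -0.    -1.   ] op 6.465495668787595e-05
```

servo_tool(increments=[[0, 0.1, -0.2, 0, 0, 0, 0], [0, 0.1, 0, 0, 0, 0, 0], [0, 0.2, 0, 0, 0, 0, 0], [0, 0.2, 0, 0, 0, 0, 0], [0, 0.3, 0, 0, 0, 0, 0]])

```text
clock: 2.75
position: [0.4967, -0.0502, 0.0167]
tool_rot: [0.001, 0.832, 0.555, -0.0]
force: [-1.0, -4.5, 5.2]
opening: -0.0
grasp_force: 2.6
```

servo_tool(increments=[[0, 0.3, 0, 0, 0, 0, 0], [0, 0.3, 0, 0, 0, 0, 0], [0, 0.3, 0, 0, 0, 0, 0], [0, 0.3, 0, 0, 0, 0, 0], [0, 0.3, 0, 0, 0, 0, 0]])

```text
clock: 3.25
position: [0.5024, -0.0363, 0.0167]
tool_rot: [0.001, 0.832, 0.555, -0.0]
force: [-1.6, -4.6, 4.2]
opening: 0.0003
grasp_force: 2.8
```

```bash
python3 -c "
from h import *
rel()
cv2.imwrite('pics/w3.png',get_image('wrist')[:,:,::-1])"
```

```text
t 3.25 rail TCP mm [  0.4 -53.3  16.7] tool x in rail [-0.     1.    -0.002] F rail [ 0.3 -4.9  4.2] z [ 0.    -0.002 -1.   ] op 0.0002886100190390871
```

View pics/w3.png

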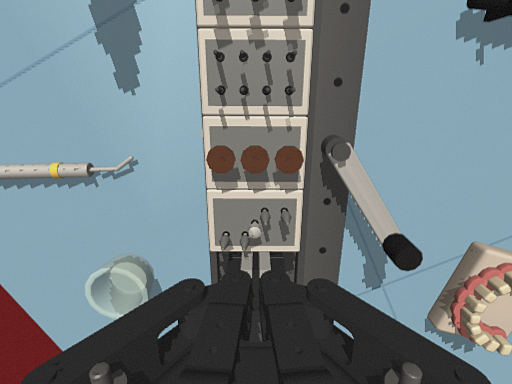

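The wrist view shows the fingers flat against the rear face of the last block (row y≈250), with the row together and straight. There is a slight downward drag of about 4 N, so I'll ease up a little while pushing.

servo_tool(increments=[[0, 0.2, 0, -0.05, 0, 0, 0], [0, 0.3, 0, -0.05, 0, 0, 0], [0, 0.3, 0, 0, 0, 0, 0], [0, 0.3, 0, 0, 0, 0, 0], [0, 0.3, 0, 0, 0, 0, 0]])

```text
clock: 3.8
position: [0.5077, -0.0222, 0.0172]
tool_rot: [-0.0, 0.831, 0.556, -0.0]
force: [0.9, -3.3, -0.7]
opening: 0.0002
grasp_force: 1.5
```

servo_tool(increments=[[0, 0.3, 0, 0, 0, 0, 0], [0, 0.3, 0, 0, 0, 0, 0], [0, 0.3, 0, 0, 0, 0, 0], [0, 0.3, 0, 0, 0, 0, 0], [0, 0.3, 0, 0, 0, 0, 0]])

```text
clock: 4.3
position: [0.5135, -0.0084, 0.0173]
tool_rot: [0.0, 0.831, 0.556, 0.0]
force: [0.8, -4.0, -1.8]
opening: 0.0002
grasp_force: 1.5
```

servo_tool(increments=[[0, 0.3, 0, 0, 0, 0, 0], [0, 0.3, 0, 0, 0, 0, 0], [0, 0.3, 0, 0, 0, 0, 0], [0, 0.3, 0, 0, 0, 0, 0], [0, 0.2, 0, 0, 0, 0, 0]])

```text
clock: 4.8
position: [0.5188, 0.0045, 0.0173]
tool_rot: [-0.0, 0.831, 0.556, 0.0]
force: [0.4, -3.4, -0.1]
opening: -0.0002
grasp_force: 1.5
```

```bash
python3 -c "
from h import *
rel()"
```

```text
t 4.8 rail TCP mm [-0.  -9.3 17.3] tool x in rail [-0.001  1.     0.   ] F rail [ 1.7 -2.9 -0.1] z [ 0.  0. -1.] op -0.00022729399237887392
```

servo_tool(increments=[[0, 0.3, 0, 0, 0, 0, 0], [0, 0.3, 0, 0, 0, 0, 0], [0, 0.2, 0, 0, 0, 0, 0], [0, 0.2, 0, 0, 0, 0, 0], [0, 0.1, 0, 0, 0, 0, 0]])

```text
clock: 5.3
position: [0.5229, 0.0147, 0.0173]
tool_rot: [-0.0, 0.831, 0.556, 0.0]
force: [1.2, -2.6, -0.8]
opening: -0.0002
grasp_force: 1.5
```

servo_tool(increments=[[0, 0.1, 0, 0, 0, 0, 0], [0, 0.1, 0, 0, 0, 0, 0], [0, 0.1, 0, 0, 0, 0, 0]])

```text
clock: 5.6
position: [0.5238, 0.0167, 0.0172]
tool_rot: [0.0, 0.832, 0.555, -0.001]
force: [-0.6, -9.2, -1.1]
opening: 0.0001
grasp_force: 3.8
```

servo_tool(increments=[[0, 0.05, 0, 0, 0, 0, 0], [0, 0.05, 0, 0, 0, 0, 0], [0, 0, 0, 0, 0, 0, 0]])

```text
clock: 5.9
position: [0.5238, 0.0166, 0.0172]
tool_rot: [0.001, 0.832, 0.555, -0.002]
force: [-1.4, -8.4, -0.7]
opening: -0.0001
grasp_force: 4.3
```

```bash
python3 -c "
from h import *
rel()
b=get_image('side')[:,:,::-1][185:305,170:330]
cv2.imwrite('pics/si4.png',cv2.resize(b,None,fx=5,fy=5,interpolation=cv2.INTER_CUBIC))"
```

```text
t 5.9 rail TCP mm [-0.1  3.8 17.2] tool x in rail [ 0.     1.    -0.004] F rail [ 2.  -8.3 -0.7] z [-0.001 -0.003 -1.   ] op -7.427847684607271e-05
```

View pics/si4.png

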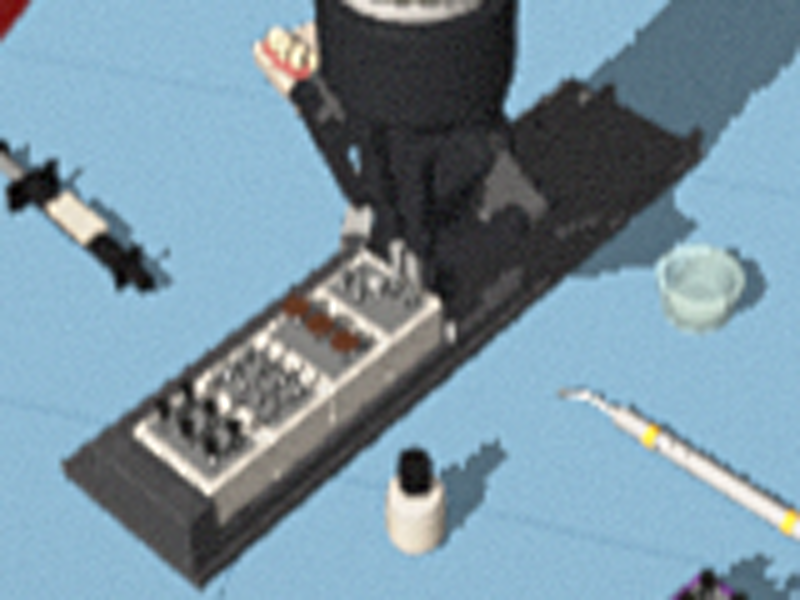

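The row is against or very near the stop: the cups block is at (135-215, 430-490), next to the stop top. One more firm nudge to confirm.

servo_tool(increments=[[0, 0.15, 0, 0, 0, 0, 0], [0, 0.1, 0, 0, 0, 0, 0], [0, 0, 0, 0, 0, 0, 0]])

```text
clock: 6.25
position: [0.5237, 0.0167, 0.0172]
tool_rot: [0.002, 0.832, 0.554, -0.004]
force: [-3.6, -16.5, 3.2]
opening: -0.0003
grasp_force: 8.8
```

```bash
python3 -c "
from h import *
rel()"
```

```text
t 6.25 rail TCP mm [-0.2  3.8 17.2] tool x in rail [ 0.002  1.    -0.009] F rail [  3.  -16.6   3.2] z [-0.004 -0.008 -1.   ] op -0.0002856759362312998
```

The force rose to 16 N with no motion, so the row is home. Backing off, rising, and going over to the outer side of the knob (rail x≈+103, y≈-47).

servo_tool(increments=[[0, -0.3, 0, 0, 0, 0, 0], [0, -0.5, 0, 0, 0, 0, 0], [0, -1.2, 0, 0, 0, 0, 0], [0, 0, 0, -3, 0, 0, 0], [0, 0, 0, -4, 0, 0, 0]])

```text
clock: 6.75
position: [0.5151, 0.0021, 0.086]
tool_rot: [-0.002, 0.832, 0.555, -0.002]
force: [1.6, 0.7, 0.8]
opening: 0.0002
grasp_force: 0.0
```

servo_tool(increments=[[0, 0, 0, -1.5, 0, 0, 0], [0, -0.8, 2.6, 0, 0, 0, 0], [0, -0.8, 2.6, 0, 0, 0, 0], [0, -0.8, 2.6, 0, 0, 0, 0], [0, -0.7, 2.6, 0, 0, 0, 0]])

```text
clock: 7.25
position: [0.6023, -0.0671, 0.1024]
tool_rot: [-0.0, 0.831, 0.556, 0.0]
force: [-0.1, 0.3, 0.6]
opening: 0.0001
grasp_force: 0.0
```

```bash
python3 -c "
from h import *
q=2.162
P=[(40-62*np.cos(q),6-62*np.sin(q),38.5),(22,17,40),(-22,17,40),(22,145,40)]
uv=wproj(P);im=get_image('wrist')[:,:,::-1].copy()
for u in uv: cv2.circle(im,(int(u[0]),int(u[1])),2,(0,0,255),-1)
cv2.imwrite('pics/w5.png',cv2.resize(im,(800,600)))"
```

```text
t 7.25 rail TCP mm [104.6 -43.4 102.4] tool x in rail [-0.001  1.     0.001] F rail [-0.2  0.2  0.6] z [ 0.     0.001 -1.   ] op 7.624246769403233e-05
```

View pics/w5.png

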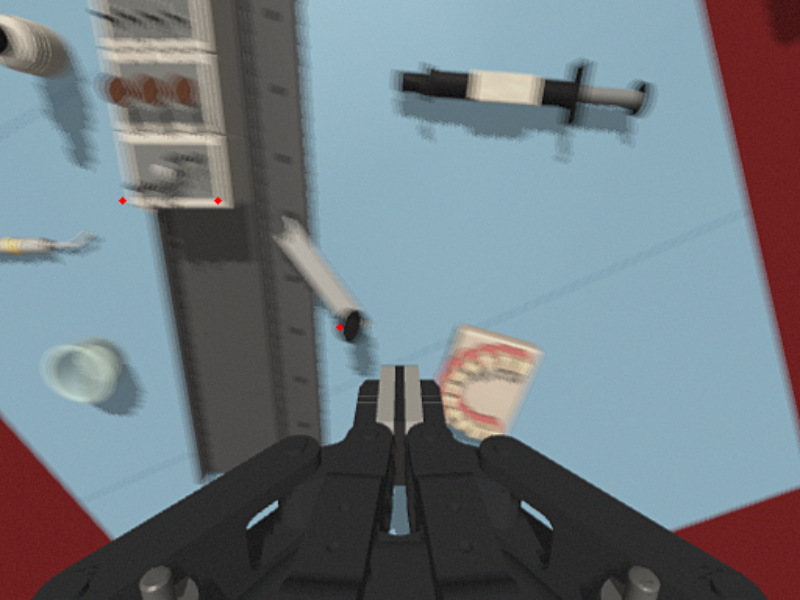

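The view (slightly motion-blurred) shows the row unmoved. The knob is near (350,325), left of and ahead of the fingers, and the jaw model edge at (440,390) is clear on the right. Descending to z≈28 mm and pushing along -x.

servo_tool(increments=[[0, -0.2, -0.2, 0, 0, 0, 0], [0, -0.1, -0.1, 2.5, 0, 0, 0], [0, 0, 0, 2.5, 0, 0, 0], [0, 0, 0, 1.5, 0, 0, 0], [0, 0, 0, 0.9, 0, 0, 0]])

```text
clock: 7.8
position: [0.5956, -0.0671, 0.0267]
tool_rot: [-0.002, 0.831, 0.556, -0.001]
force: [0.4, 0.1, 0.7]
opening: 0.0002
grasp_force: 0.0
```

servo_tool(increments=[[0, 0, -0.5, 0, 0, 0, 0], [0, 0, -0.5, 0, 0, 0, 0], [0, -0.1, -0.5, 0, 0, 0, 0], [0, -0.1, -0.5, 0, 0, 0, 0], [0, -0.1, -0.5, 0, 0, 0, 0]])

```text
clock: 8.3
position: [0.5741, -0.0615, 0.0293]
tool_rot: [0.001, 0.831, 0.556, 0.001]
force: [0.5, -2.4, -0.1]
opening: 0.0002
grasp_force: 0.8
```

```bash
python3 -c "
from h import *
rel()"
```

```text
t 8.3 rail TCP mm [ 76.3 -49.   29.3] tool x in rail [-0.001  1.     0.   ] F rail [ 1.4 -2.  -0.1] z [ 0.002 -0.001 -1.   ] op 0.00016413096736338795
```

servo_tool(increments=[[0, -0.15, -0.4, 0, 0, 0, 0], [0, -0.15, -0.4, 0, 0, 0, 0], [0, -0.1, -0.4, 0, 0, 0, 0], [0, 0, -0.4, 0, 0, 0, 0], [0, 0, -0.4, 0, 0, 0, 0]])

```text
clock: 8.8
position: [0.5535, -0.0573, 0.0283]
tool_rot: [0.0, 0.832, 0.556, -0.0]
force: [-0.0, -1.3, 1.3]
opening: 0.0
grasp_force: 0.7
```

```bash
python3 -c "
from h import *
rel()
b=get_image('wrist')[:,:,::-1]
cv2.imwrite('pics/w6.png',b)"
```

```text
t 8.8 rail TCP mm [ 55.7 -53.1  28.3] tool x in rail [-0.001  1.    -0.   ] F rail [ 0.5 -1.3  1.3] z [-0. -0. -1.] op 7.0699719533432045e-06
```

View pics/w6.png

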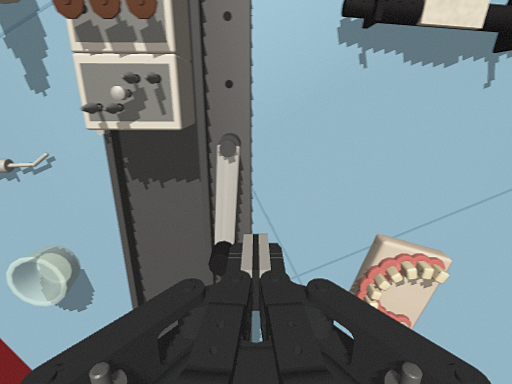

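The wrist view shows the knob at (222,257), against the left (-x) side of the finger, and the arm swung to nearly 90°. Continuing along the arc.

servo_tool(increments=[[0, 0, -0.4, 0, 0, 0, 0], [0, 0, -0.4, 0, 0, 0, 0], [0, 0.1, -0.4, 0, 0, 0, 0], [0, 0.1, -0.4, 0, 0, 0, 0], [0, 0.1, -0.4, 0, 0, 0, 0]])

```text
clock: 9.35
position: [0.5361, -0.0467, 0.0282]
tool_rot: [-0.0, 0.831, 0.556, -0.0]
force: [-0.4, -0.8, 0.5]
opening: 0.0002
grasp_force: 0.5
```

servo_tool(increments=[[0, 0.2, -0.4, 0, 0, 0, 0], [0, 0.2, -0.4, 0, 0, 0, 0], [0, 0.2, -0.4, 0, 0, 0, 0], [0, 0.2, -0.4, 0, 0, 0, 0], [0, 0.2, -0.3, 0, 0, 0, 0]])

```text
clock: 9.85
position: [0.523, -0.0299, 0.0284]
tool_rot: [0.0, 0.831, 0.556, 0.001]
force: [2.4, 0.9, -1.0]
opening: 0.0004
grasp_force: 0.9
```

```bash
python3 -c "
from h import *
rel()"
```

```text
t 9.85 rail TCP mm [ 17.1 -39.5  28.4] tool x in rail [-0.001  1.     0.001] F rail [ 1.8  1.7 -1. ] z [ 0.001  0.    -1.   ] op 0.00036061431353201853
```

servo_tool(increments=[[0, -0.2, 0.5, 0, 0, 0, 0], [0, -1.3, 0, 0, 0, 0, 0], [0, -1.3, 0, 0, 0, 0, 0], [0, -1.3, 0, 0, 0, 0, 0], [0, 0, 0, 0, 0, 0, 0]])

```text
clock: 10.35
position: [0.5107, -0.0721, 0.0282]
tool_rot: [-0.0, 0.832, 0.554, -0.0]
force: [-0.4, 0.7, 0.6]
opening: 0.0004
grasp_force: 0.0
```

servo_tool(increments=[[0, 0, -1.3, 0, 0, 0, 0], [0, 0, -1.3, 0, 0, 0, 0], [0, 0, -1.1, 0, 0, 0, 0], [0, 0.8, 0, 0, 0, 0, 0], [0, 0.7, 0, 0, 0, 0, 0]])

```text
clock: 10.85
position: [0.4839, -0.0419, 0.0286]
tool_rot: [0.0, 0.832, 0.555, 0.0]
force: [0.4, 0.9, -0.1]
opening: -0.0001
grasp_force: 0.0
```

servo_tool(increments=[[0, 0.4, 0, 0, 0, 0, 0], [0, 0.4, 0, 0, 0, 0, 0], [0, 0.4, 0, 0, 0, 0, 0], [0, 0.4, 0, 0, 0, 0, 0], [0, 0.4, 0, 0, 0, 0, 0]])

```text
clock: 11.35
position: [0.4867, -0.0241, 0.0275]
tool_rot: [-0.001, 0.832, 0.555, -0.004]
force: [-13.7, -5.4, 9.3]
opening: 0.0002
grasp_force: 7.4
```

```bash
python3 -c "
from h import *
rel()"
```

```text
t 11.35 rail TCP mm [-18.7 -48.1  27.5] tool x in rail [-0.     1.    -0.006] F rail [-10.5 -10.3   9.3] z [-0.008 -0.003 -1.   ] op 0.00022331558897225
```

The push is jamming radially because the finger corner is too far to -x. Backing off and recentring behind the knob.

servo_tool(increments=[[0, -0.4, 0, 0, 0, 0, 0], [0, -0.8, 0, 0, 0, 0, 0], [0, -0.4, 0, 0, 0, 0, 0], [0, 0, 0.7, 0, 0, 0, 0], [0, 0, 0.7, 0, 0, 0, 0]])

```text
clock: 11.85
position: [0.4988, -0.0444, 0.0286]
tool_rot: [0.0, 0.832, 0.555, 0.001]
force: [-0.5, -0.5, 0.5]
opening: 0.0001
grasp_force: 0.0
```

```bash
python3 -c "
from h import *
rel()
b=get_image('wrist')[:,:,::-1]
cv2.imwrite('pics/w7.png',b)"
```

```text
t 11.85 rail TCP mm [  0.3 -62.1  28.6] tool x in rail [-0.  1.  0.] F rail [-0.3 -0.7  0.5] z [ 0.001 -0.    -1.   ] op 0.0001322872170208083
```

View pics/w7.png

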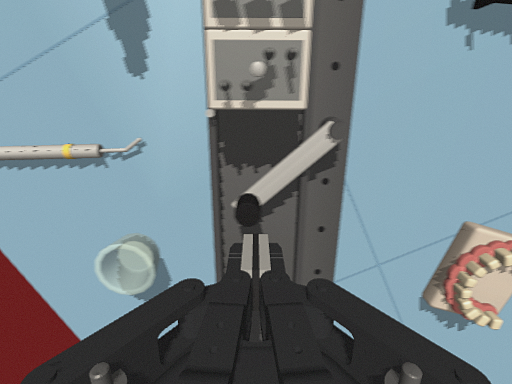

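The wrist view shows the row home and together. The knob is at (247,210), straight ahead of the fingers, with the keeper at about 45°. Pushing along +y now, drifting to -x with the knob.

servo_tool(increments=[[0, 0.4, 0, 0, 0, 0, 0], [0, 0.4, 0, 0, 0, 0, 0], [0, 0.4, -0.2, 0, 0, 0, 0], [0, 0.4, -0.2, 0, 0, 0, 0], [0, 0.4, -0.2, 0, 0, 0, 0]])

```text
clock: 12.4
position: [0.4989, -0.0224, 0.028]
tool_rot: [-0.0, 0.831, 0.556, -0.001]
force: [-2.7, -0.7, 0.7]
opening: 0.0003
grasp_force: 1.1
```

servo_tool(increments=[[0, 0.4, -0.2, 0, 0, 0, 0], [0, 0.4, -0.2, 0, 0, 0, 0], [0, 0.4, -0.2, 0, 0, 0, 0], [0, 0.3, -0.1, 0, 0, 0, 0], [0, 0.3, -0.1, 0, 0, 0, 0]])

```text
clock: 12.9
position: [0.4998, -0.0031, 0.0285]
tool_rot: [0.0, 0.831, 0.556, 0.0]
force: [-0.1, -1.6, -0.7]
opening: 0.0002
grasp_force: 0.5
```

```bash
python3 -c "
from h import *
rel()"
```

```text
t 12.9 rail TCP mm [-14.6 -23.6  28.5] tool x in rail [-0.001  1.     0.   ] F rail [ 0.5 -1.5 -0.7] z [ 0.001  0.    -1.   ] op 0.00019259578056904313
```

servo_tool(increments=[[0, 0.3, -0.1, 0, 0, 0, 0], [0, 0.2, 0, 0, 0, 0, 0], [0, 0.2, 0, 0, 0, 0, 0], [0, 0.1, 0, 0, 0, 0, 0], [0, 0.1, 0, 0, 0, 0, 0]])

```text
clock: 13.4
position: [0.5019, 0.0054, 0.0283]
tool_rot: [-0.0, 0.831, 0.556, 0.0]
force: [-0.5, -1.1, 0.5]
opening: -0.0003
grasp_force: 0.5
```

servo_tool(increments=[[0, 0.1, 0, 0, 0, 0, 0], [0, 0.1, 0, 0, 0, 0, 0], [0, 0, 0, 0, 0, 0, 0]])

```text
clock: 13.7
position: [0.5024, 0.0069, 0.0283]
tool_rot: [0.0, 0.832, 0.555, -0.0]
force: [-0.7, -2.8, 0.7]
opening: -0.0
grasp_force: 1.4
```

```bash
python3 -c "
from h import *
rel()"
```

```text
t 13.7 rail TCP mm [-16.  -13.4  28.3] tool x in rail [-0.001  1.    -0.001] F rail [ 0.4 -2.9  0.7] z [-0.    -0.001 -1.   ] op -7.0993706951722165e-06
```

servo_tool(increments=[[0, 0.15, 0, 0, 0, 0, 0], [0, 0.1, 0, 0, 0, 0, 0], [0, 0, 0, 0, 0, 0, 0]])

```text
clock: 14.0
position: [0.5026, 0.0074, 0.0282]
tool_rot: [0.001, 0.832, 0.555, -0.002]
force: [-3.9, -9.9, 2.5]
opening: -0.0002
grasp_force: 5.3
```

```bash
python3 -c "
from h import *
rel()"
```

```text
t 14.0 rail TCP mm [-16.1 -12.9  28.2] tool x in rail [ 0.     1.    -0.005] F rail [  0.2 -10.6   2.5] z [-0.002 -0.005 -1.   ] op -0.0002142837902831195
```

The keeper is at its limit (10 N, no further motion). Backing off and rising clear.

servo_tool(increments=[[0, -0.3, 0, 0, 0, 0, 0], [0, -0.7, 0, 0, 0, 0, 0], [0, -1.5, 0, 0, 0, 0, 0], [0, -1, 0, -2, 0, 0, 0], [0, 0, 0, -4, 0, 0, 0]])

```text
clock: 14.5
position: [0.4868, -0.0238, 0.0862]
tool_rot: [-0.002, 0.832, 0.555, -0.002]
force: [0.4, 0.2, -0.7]
opening: 0.0001
grasp_force: 0.0
```

servo_tool(increments=[[0, 0, 0, -3, 0, 0, 0], [0, 0, 0, -1, 0, 0, 0], [0, 0, 0, 0, 0, 0, 0], [0, 0, 0, 0, 0, 0, 0], [0, 0, 0, 0, 0, 0, 0]])

```text
clock: 15.0
position: [0.489, -0.0227, 0.1267]
tool_rot: [-0.001, 0.831, 0.556, -0.001]
force: [-0.9, -0.2, -0.5]
opening: -0.0004
grasp_force: 0.0
```

Run:
```python
from h import *
# fit keeper: bright steel pixels rectified onto the rail plane z=22.5 ; rows home: white pixels at z=40
s,Rt=rel(); im=get_image("wrist")
def rect(z,xs,ys):
    X,Y=np.meshgrid(xs,ys);uv=wproj(np.c_[X.ravel(),Y.ravel(),np.full(X.size,z)]).astype(np.float32).reshape(X.shape+(2,))
    return cv2.remap(im,uv[...,0],uv[...,1],cv2.INTER_LINEAR).astype(int)
k=rect(22.5,np.arange(-34,51),np.arange(-40,31))
g=k.mean(2); 
for x in(-12,-5,5,15,25,35): print("arm x",x,"profile y=-10..22",g[30:63:2,x+34].astype(int))
for y in(6,):print("row y=6",g[46,::3].astype(int))
t=rect(40,np.arange(-26,27,2),np.arange(8,160))
for x in(-16,0,16):
    c=t[:,(x+26)//2].mean(1);print("top x",x,"y8..:",c[:20].astype(int),"y135..",c[127:].astype(int))
```

```text
t 15.0 rail TCP mm [-17.1 -45.9 126.7] tool x in rail [-0.001  1.    -0.   ] F rail [-0.8 -0.6 -0.5] z [-0.003  0.001 -1.   ] op -0.0003780351795225994
t 15.05 rail TCP mm [-17.1 -45.9 126.7] tool x in rail [-0.001  1.    -0.001] F rail [-0.5 -0.1 -0. ] z [-0.003  0.001 -1.   ] op 0.0003402801855653092
arm x -12 profile y=-10..22 [ 54  55  53  54  59 114 116 117 116 114 104  51  88 129  96  85  55]
arm x -5 profile y=-10..22 [ 53  55  54  54  58 113 111 114 112 113 103  51  94 126 137 109 120]
arm x 5 profile y=-10..22 [ 53  54  55  56  58 112 113 115 113 116 103  51 106 206 149  78  88]
arm x 15 profile y=-10..22 [ 54  53  54  54  58 114 112 115 114 116 104  51 112 205 151 122 123]
arm x 25 profile y=-10..22 [ 72  71  57  47  58 178 176 179 178 179 180  66  80 109 121 147 137]
arm x 35 profile y=-10..22 [ 53  53  52  54  60 182 175 181 177 177 191  80  84  82  82  82  82]
row y=6 [169 168 151  34  36  37  35 112 112 113 114 112 114 113 113 114 113 114
 114 125 177 178 178 177  95  80  79  80 140]
t 15.05 rail TCP mm [-17.1 -45.9 126.7] tool x in rail [-0.001  1.    -0.001] F rail [-0.5 -0.1 -0. ] z [-0.003  0.001 -1.   ] op 0.0003402801855653092
top x -16 y8..: [ 34  34  20  44  84  65  54  54 140 207 208 180 122 121 122 126 121 122
 124 124] y135.. [0 0 0 0 0 0 0 0 0 0 0 0 0 0 0 0 0 0 0 0 0 0 0 0 0]
top x 0 y8..: [116 113 116 116 101  58  51  57 150 215 210 134  78  82  83  81  83  84
  82  80] y135.. [0 0 0 0 0 0 0 0 0 0 0 0 0 0 0 0 0 0 0 0 0 0 0 0 0]
top x 16 y8..: [115 112 115 118 102  55  52  53 151 209 205 187 123 122 114  98 117 118
 122 124] y135.. [0 0 0 0 0 0 0 0 0 0 0 0 0 0 0 0 0 0 0 0 0 0 0 0 0]
```

The keeper lies at y 0 to 11 mm along its whole length, so it is square across the channel. The row's rear face is at about 16.5 mm (17 is home), and the robot touches nothing.

```bash
python3 -c "
from plant import *
print(hand_in())"
```

```text
the job is handed in; nothing more can be done
None
```

The four-block row is home against the end stop and the keeper is shut square across the channel behind it; I handed the job in at about 15 s of the 48 s allowed.

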